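Index the amber lens under the lens reader

ROBOT

A 6-joint arm with a two-finger parallel gripper is mounted at the origin on the work surface. World frame = base frame: x ahead of the robot, y to its left, z up, the work surface at z = 0. Lengths are in m, angles in rad, forces in N, time in s.
With the tool pointing down it reaches from about 0.375 to 0.975 m from the base axis. Payload 3.8 kg.
Tool frame: the origin (TCP) lies at the very end of the fingers, on their centre line; the grasp point (between the pads) lies 19 mm behind it; z points along the fingers, y is the line along which they close (so a half turn about z gives the same grasp; the last joint's range is limited). The gripper opens to 85 mm and grips with 20 to 120 N. Pads are 22 mm wide; open, the fingers measure 114 mm over their backs; the gripper's body (76 mm by 85 mm) begins 54 mm behind the grasp point. The pads swing forward as they close: fully open they stand 13 mm farther back than shut.
Start: joints at [1.194, 0.264, 1.604, -0, 1.274, -0.037], TCP at [0.225, 0.636, 0.231] pointing down, gripper open.
Joint ranges: [-2.63, 2.63], [-0.94, 2.18], [0.31, 2.57], [-1.31, 4.45], [0, 2.66], [-2.55, 2.55]. Speed limits (rad/s): [2.57, 2.57, 3.14, 3.14, 3.14, 3.14].

INTERFACE

Orientations are given as a rotation vector (axis times angle).
In Python, from workcell import * gives the robot as it stands.
- The arm moves only by the shell command python3 -m crank 'ROWS' [OPENING] [FORCE]. ROWS is JSON, a list that holds one entry, the list of rows, each a list of 6 numbers: the shift along the tool's x, y, z in cm, then the turn, a rotation vector about the tool's x, y, z in rad. In form: [[[dx, dy, dz, ax, ay, az], ...]]. A call has 1 to 8 rows; each row shifts and turns the commanded pose from where the row before left it, along the tool's axes as they then stand; what a row does not reach is not made up. A row lasts 1/12 s, in which the tool goes at most 41.7 mm and 7.16 degrees, less where a joint would pass 70% of its speed; a pose out of reach is approached as far as the arm can. A call with a gripper value outside its range is refused whole. OPENING is the finger opening in cm, from 0 to 8.54, set as the call begins (- or left out, the last holds). The fingers move at their own pace and stop on an object; FORCE is the grip in N (left out, the last holds). Time passes only in rows, so rows that do not move let the fingers close. It gives the time, the measured TCP pose, the force, the opening and the grip force at its end, in the units of the state.
- read_state(): the state, without advancing time (a new reading comes with each control period).
- read_camera(name): name is "scene" or "top" or "wrist"; returns the picture (384x512x3 uint8, blue, green, red); there is no depth.
- camera_model(name): a dict with "camera_matrix" (3x3 intrinsics, pixels), "R" (3x3) and "t" (3): a world point X has camera coordinates R X + t. Camera axes: x right, y down, z forward; pixel columns grow to the right and rows downward; lengths in m; the calibration is good to about 2 mm. A picture is of the moment at which its call begins: read the wrist's pose just before it. camera_model takes no time and is no camera call; for the wrist camera it gives the pose at the moment of the call.
- finish_job(): hands the job in; it is judged then, once.
The state is a dict: "time": time; "q": joint angles; "joint_vel": joint speeds; "joint_torque": joint torques, N m; "tool_pos": TCP position; "tcp_rot": TCP orientation; "wrist_force": force on the tool from outside, world axes, zero at the start; "torque": the same for the moment, N m; "width": opening from 0.0 (shut) to 1.0 (fully open); "grip_force": force on a finger pad.
Only numpy, scipy, OpenCV 4.12 (cv2) and the standard library are available. Lean on these libraries where they do the work, as an engineer would, in place of code of your own. Each camera call takes 0.05 s, during which the arm holds its last target. There are 200 camera calls.

TASK

Fit the loose handle onto the square shaft of the lens turntable, pushed fully down. Then turn the turntable until it clicks into place with the amber lens under the nose of the reader, and let go, leaving the handle on the shaft. Do not touch the lenses with the gripper, keep them lying in their places, and leave the spray can, the spectacle case and the blue tray where they are.

Things in the scene. Friction and masses are not known exactly. Their poses are not given: they have to be found in the camera images.
- reader: Fixed white lens reader, round foot 256 mm across. Origin: on the bench, on the turntable's axis. At its +y side a column (130 mm along x, y 130 to 230 mm) with a violet screen, all under 225 mm high; from it a grey arm (30 mm wide, z 100 to 124 mm) reaches in to y = 60 mm with a black nose pointing down at y = 75 mm, tip at z = 84 mm.
- read_point (a point): Point straight below the nose at the level of the turntable's top face (62 mm above the bench), 75 mm from the turntable's axis: where the amber lens's centre must come. Axes as the reader's.
- turntable (a joint): Turntable angle, rad, counter-clockwise from above, 0 at the start, stops at +-1.5. Disc 244 mm across, top 62 mm above the bench, six lens places between black pins 12 mm high. Sprung detents at 0 and +-1.047; 0.25 N m overcomes one; past half way it is pulled to the next. The amber lens starts next to the nose: turn +1.047 if it is on the reader's +x side, -1.047 if on its -x side.
- shaft_seat (a point): Centre of the top of the grey boss (56 mm across, 100 mm above the bench) at the turntable's centre, on which the seated handle rests. Turns with the turntable; z up. A steel square shaft 22 x 22 mm, sides along this point's x and y, rises 32 mm from it, then tapers for 7 mm to 15 x 15 mm.
- handle: Loose handle, about 200 g, upright on the bench. Origin: centre of its underside, z up; seated, it coincides with shaft_seat. Orange hub 50 x 50 x 47 mm with a 25 x 25 mm bore 44 mm deep, open below, 3 mm chamfer; hub and bore sides along x and y, so it fits in any of four yaws (1.5 mm play a side, 8 degrees). Black T-bar on top, 120 mm along x, 20 mm wide, 58 to 84 mm above the origin.
- handle_grip (a point): Middle of the handle's T-bar, 71 mm above the handle's origin, axes as the handle's. Pinched here from above across y, the fingertips stay just above the hub.
- lens_amber: Amber (orange) lens blank, a disc 60 mm across and 10 mm thick (domed top), 30 g, lying loose in its place on the turntable with 1.5 mm of play. Origin: centre of its underside.
- lens_green: Green lens blank, a disc 60 mm across and 10 mm thick (domed top), 30 g, lying loose in its place on the turntable with 1.5 mm of play. Origin: centre of its underside.
- lens_grey: Dark grey lens blank, a disc 60 mm across and 10 mm thick (domed top), 30 g, lying loose in its place on the turntable with 1.5 mm of play. Origin: centre of its underside.
- can: Bystander: yellow spray can, upright, 52 mm across, 150 mm high. Origin: centre of its foot.
- case: Bystander: green spectacle case, 160 x 60 x 42 mm, long side along its x. Origin: centre of its underside.
- tray: Bystander: blue open lens tray, 180 x 120 x 40 mm, long side along its x. Origin: centre of its underside.
There are look-alikes about, which are no part of the job. What is shaped like the handle but yellow is not meant.

How it is judged:
On the way, in this order (a step that is already met when the one before it is completed fails the run):
1. the handle is fully down on the square shaft while the turntable is still in its starting detent (within 0.2 rad) (z of handle in the frame of shaft_seat below 0.004 m and horizontal distance between handle and shaft_seat below 0.004 m and angle between handle's own z axis and vertical below 0.06 rad and value of joint turntable between -0.2 and 0.2 rad), for 0.1 s.
2. the turntable is turned to the detent that brings the amber lens under the nose (horizontal distance between lens_amber and read_point below 0.008 m and (value of joint turntable between 0.9872 and 1.1072 rad or value of joint turntable between -1.1072 and -0.9872 rad)), for 0.2 s.
At the end, for the whole second after the job is handed in: Amber lens centre within 8 mm of the point below the nose; turntable within 0.06 rad of that detent and still; handle upright on the shaft, underside under 4 mm above the boss, within 4 mm of the axis, still; all three lenses flat on the turntable (all of step 2 and z of handle in the frame of shaft_seat below 0.004 m and horizontal distance between handle and shaft_seat below 0.004 m and angle between handle's own z axis and vertical below 0.06 rad and velocity of joint turntable between -0.05 and 0.05 rad/s and linear speed of handle below 0.02 m/s and angle between each of lens_amber, lens_green, lens_grey's own z axis and vertical below 0.1 rad and height (world z) of lens_amber between 0.058 and 0.068 m and height (world z) of lens_green between 0.058 and 0.068 m and height (world z) of lens_grey between 0.058 and 0.068 m); the robot touches nothing.
It fails at once if the fingers touch a lens (contact force between the fingers and lens_amber above 1 N or contact force between the fingers and lens_green above 1 N or contact force between the fingers and lens_grey above 1 N).
It fails at once if the spray can is moved by more than 20 mm (distance of can from where it was at the start of the episode above 0.02 m).
It fails at once if the spectacle case is moved by more than 20 mm (distance of case from where it was at the start of the episode above 0.02 m).
It fails at once if the blue tray is moved by more than 20 mm (distance of tray from where it was at the start of the episode above 0.02 m).
It also fails if it takes over 50 s, if anything falls off the work surface, if the arm or the gripper's body presses on something with over 40 N, if the wrist force passes 120 N, or if a joint passes its speed limit or range.

## Working session

There is one attempt and no reset: what is moved stays moved. The work goes in short steps, Python scripts to look and compute and a shell command to move; the robot and the scene stay as the last step left them, time stands still between calls to the robot, and variables do not carry over. Pictures are saved under pics/ and viewed, at most 10 in all, crops included, and the job is handed in when it is done.

```bash
mkdir -p pics; ls
cat > h.py <<'E'
from workcell import *
import numpy as np, cv2
from scipy.spatial.transform import Rotation as Ro
def ray(m,uv,z):
    K=np.array(m["camera_matrix"]);R=np.array(m["R"]);t=np.array(m["t"])
    c=-R.T@t; d=R.T@np.linalg.inv(K)@np.array([uv[0],uv[1],1.0])
    return c+d*(z-c[2])/d[2]
def proj(m,X):
    p=np.array(m["camera_matrix"])@(np.array(m["R"])@np.array(X)+np.array(m["t"]));return p[:2]/p[2]
E
python3 - <<'E'
from h import *
s=read_state();print(s)
for n in("scene","top"):
    m=camera_model(n);cv2.imwrite(f"pics/{n}0.png",read_camera(n));print(n,-np.array(m["R"]).T@np.array(m["t"]),np.round(m["R"],2).tolist(),m["camera_matrix"])
E
```

```text
pics
{'time': 0.0, 'q': array([ 1.19409462e+00,  2.64745443e-01,  1.60537849e+00, -9.38262747e-07,
        1.27371163e+00, -3.69302952e-02]), 'joint_vel': array([ 0.00067654,  0.00182905, -0.00103065, -0.00021388,  0.00164354,
        0.00053632]), 'joint_torque': array([ 2.47493677e-03, -5.15117991e+01, -3.67309785e+01, -6.64991603e-05,
        1.29072263e-02, -2.43746092e-05]), 'tool_pos': array([0.2247083 , 0.63571741, 0.22996481]), 'tcp_rot': array([-0.53106967, -3.09591172,  0.00344786]), 'wrist_force': array([ 0.30895554, -0.25287696, -0.75195185]), 'torque': array([-0.01257722, -0.0183956 ,  0.0389626 ]), 'grip_force': 0.0, 'width': 1.0033955014938403}
scene [ 1.28931283 -0.37735909  0.84182828] [[0.29, 0.96, -0.01], [0.66, -0.2, -0.73], [-0.7, 0.2, -0.69]] [[448.50386838   0.         258.81465075]
 [  0.         448.50386838 187.70105081]
 [  0.           0.           1.        ]]
top [ 0.38058484 -0.12793941  1.32175912] [[0.01, -1.0, 0.01], [-0.99, -0.01, -0.13], [0.13, -0.01, -0.99]] [[432.14263255   0.         253.03492859]
 [  0.         432.14263255 191.3295467 ]
 [  0.           0.           1.        ]]
```

View pics/top0.png

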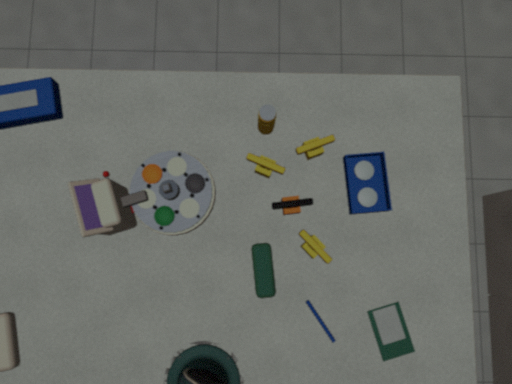

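View pics/scene0.png

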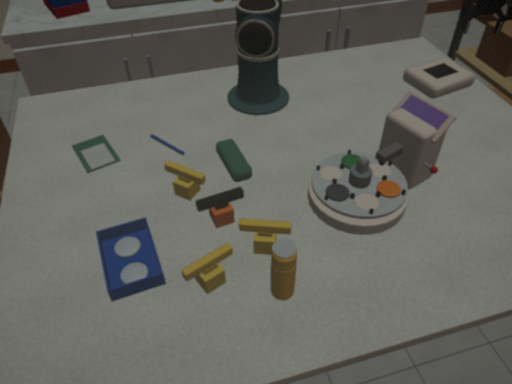

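Top view: the candidates are the black-barred handle with an orange hub at (292,204), and yellow look-alikes at (266,163), (315,145) and (315,247). I choose (292,204). The turntable is at about (171,190), with amber at (152,174), green at (164,216), grey at (195,183) and the nose arm at about (135,199). Amber is on the reader's +x (image up) side, so it must turn +1.047.

```bash
cat > m1.py <<'E'
from h import *
top=cv2.imread("pics/top0.png");sc=cv2.imread("pics/scene0.png")
mt,ms=camera_model("top"),camera_model("scene")
def comp(img,mask,box):
    k=np.zeros(img.shape[:2],np.uint8);x0,y0,x1,y1=box;k[y0:y1,x0:x1]=mask[y0:y1,x0:x1]
    n,l,st,c=cv2.connectedComponentsWithStats(k.astype(np.uint8));i=1+np.argmax(st[1:,4])
    return np.argwhere(l==i)[:,::-1].astype(np.float32),c[i],st[i]
def hsv(i):return cv2.cvtColor(i,cv2.COLOR_BGR2HSV)
H=hsv(top);h,s,v=[H[...,i].astype(int) for i in range(3)]
L={}
for n,mk,b in(("amber",(h<18)&(s>150)&(v>80),(135,160,168,188)),("green",(h>40)&(h<90)&(s>100),(150,203,178,230)),("grey",(v<88),(183,170,210,197))):
    p,c,st=comp(top,mk,b);(e,ax,a)=cv2.fitEllipse(cv2.convexHull(p.astype(np.int32)));P=ray(mt,e,0.068);L[n]=P[:2];print(n,c.round(1),st,ax,P.round(4))
C=(L["green"]+L["grey"])/2;d=L["amber"]-C
print("centre",C,"r",[np.linalg.norm(L[k]-C) for k in L],"angs",{k:np.degrees(np.arctan2(*(L[k]-C)[::-1])).round(1) for k in L})
print("shaft top expected px",proj(mt,[*C,.139]),proj(ms,[*C,.139]))
for n,img,m,b in(("top",top,mt,(265,190,320,215)),("scene",sc,ms,(190,180,250,215))):
    V=hsv(img)[...,2];p,c,st=comp(img,V<60,b);r=cv2.minAreaRect(p);bx=cv2.boxPoints(r)
    q=np.array([ray(m,x,.084) for x in bx]);print(n,"bar",c,st,r,"centre",ray(m,r[0],.082).round(4))
    e=[q[1]-q[0],q[2]-q[1]];e=max(e,key=np.linalg.norm);print(" len",[np.linalg.norm(q[1]-q[0]),np.linalg.norm(q[2]-q[1])],"yaw",np.degrees(np.arctan2(e[1],e[0])))
c=lambda i,x,y:cv2.resize(i[y-36:y+36,x-48:x+48],(400,300),interpolation=2)
cv2.imwrite("pics/crop.png",np.vstack([np.hstack([c(top,292,204),c(top,170,190)]),np.hstack([c(sc,220,205),c(sc,360,180)])]))
print(Ro.from_rotvec(read_state()["tcp_rot"]).as_matrix().round(3))
mw=camera_model("wrist");print("wrist",mw)
E
python3 m1.py
```

```text
amber [151.7 173.4] [143 165  19  19 264] (18.2103271484375, 18.935596466064453) [0.5982 0.1592 0.068 ]
green [163.8 215.4] [155 206  19  20 293] (18.899213790893555, 19.245433807373047) [0.4752 0.1187 0.068 ]
grey [194.5 182.8] [184 172  25  25 369] (24.698881149291992, 26.56498908996582) [0.5731 0.0327 0.068 ]
centre [0.52415138 0.07571104] r [np.float64(0.11161912429912019), np.float64(0.06514826943451617), np.float64(0.06514826943451617)] angs {'amber': np.float64(48.5), 'green': np.float64(138.7), 'grey': np.float64(-41.3)}
shaft top expected px [175.23208072 195.94595864] [347.36719188 153.6079044 ]
top bar [291.93869732 203.37547893] [272 198  41  11 261] ((292.0397644042969, 203.37074279785156), (7.06669807434082, 40.41157150268555), 83.8844985961914) centre [ 0.5143 -0.2518  0.082 ]
 len [np.float64(0.11688830070010969), np.float64(0.020473045358547524)] yaw -83.04128576035752
scene bar [219.42962963 199.27777778] [196 188  47  23 540] ((220.05152893066406, 200.27711486816406), (13.996626853942871, 48.01667022705078), 72.75853729248047) centre [ 0.5347 -0.2531  0.082 ]
 len [np.float64(0.11856812387319791), np.float64(0.0479649482835371)] yaw 97.69727076069789
[[-0.943  0.333 -0.001]
 [ 0.333  0.943 -0.002]
 [ 0.    -0.002 -1.   ]]
wrist {'camera_matrix': array([[313.03681915,   0.        , 259.95378379],
       [  0.        , 313.03681915, 195.15166465],
       [  0.        ,   0.        ,   1.        ]]), 'R': array([[ 0.33348388,  0.94275355, -0.00206187],
       [ 0.89565242, -0.31613843,  0.312831  ],
       [ 0.2942707 , -0.10617081, -0.94980657]]), 't': array([-0.67391294, -0.03978715,  0.38091517])}
```

View pics/crop.png

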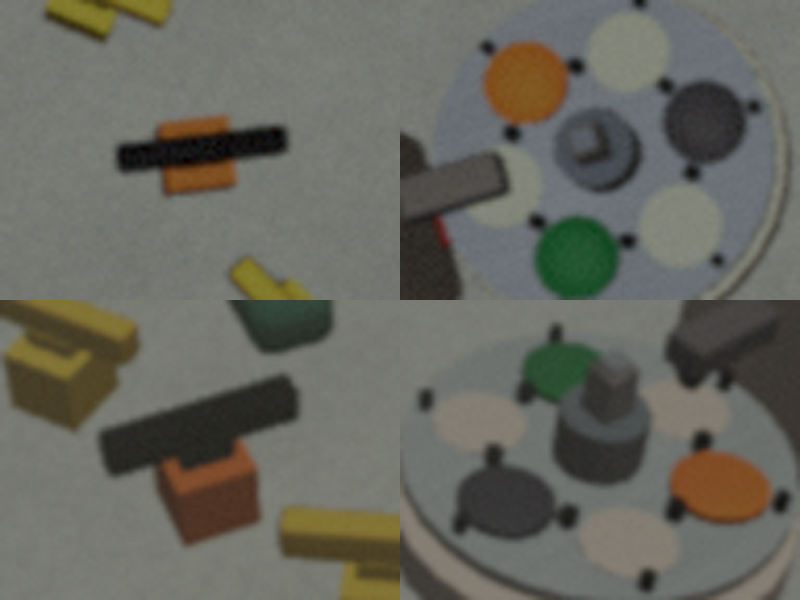

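The crop confirms a black bar on an orange hub. The lenses sit 120° apart, so the centre is their centroid, (0.549, 0.1035). The radii come out at 75 mm, which matches, and the reader yaw is about 18.5°. I'll raise the tool and travel over to above the handle.

```bash
python3 -m crank '[[[0,0,-4,0,0,0],[0,0,-4,0,0,0],[0,0,-4,0,0,0],[0,0,-3,0,0,0],[-2.3,-3,0,0,0,0],[-2.3,-3,0,0,0,0],[-2.3,-3,0,0,0,0],[-2.3,-3,0,0,0,0]]]' 8.5 20
python3 -m crank '[[[-2.3,-3,0,0,0,0],[-2.3,-3,0,0,0,0],[-2.3,-3,0,0,0,0],[-2.3,-3,0,0,0,0],[-2.3,-3,0,0,0,0],[-2.3,-3,0,0,0,0],[-2.3,-3,0,0,0,0],[-2.3,-3,0,0,0,0]]]'
```

```text
time: 0.77
tool_pos: [0.2717, 0.4911, 0.3807]
tcp_rot: [-0.53, -3.097, 0.001]
wrist_force: [0.0, -0.2, 0.4]
width: 0.997
grip_force: 0.0
time: 1.43
tool_pos: [0.365, 0.2032, 0.3809]
tcp_rot: [-0.53, -3.096, 0.0]
wrist_force: [0.2, -0.4, 0.7]
width: 0.993
grip_force: 0.0
```

```bash
python3 -m crank '[[[-2.25,-2.9,0,0,0,0],[-2.25,-2.9,0,0,0,0],[-2.25,-2.9,0,0,0,0],[-2.25,-2.9,0,0,0,0],[-2.25,-2.9,0,0,0,0],[-2.25,-2.9,0,0,0,0],[-2.25,-2.9,0,0,0,0],[-2.25,-2.9,0,0,0,0]]]'
python3 -m crank '[[[-2.25,-2.9,0,0,0,0],[-2.25,-2.9,0,0,0,0],[-2.25,-2.9,0,0,0,0],[-2.25,-2.9,0,0,0,0],[-2.25,-2.9,0,0,0,0],[0,0,0,0,0,0.12],[0,0,0,0,0,0.12],[0,0,0,0,0,0.12]]]'
python3 -m crank '[[[0,0,0,0,0,0.12],[0,0,0,0,0,0.12],[0,0,0,0,0,0.12],[0,0,0,0,0,0.12],[0,0,0,0,0,0.12],[0,0,0,0,0,0.12],[0,0,0,0,0,0.03],[0,0,4,0,0,0]]]'
python3 -m crank '[[[0,0,4,0,0,0],[0,0,0,0,0,0],[0,0,0,0,0,0]]]'
cat > m2.py <<'E'
import sys
from h import *
s=read_state();m=camera_model("wrist");im=read_camera("wrist");cv2.imwrite(f"pics/{sys.argv[1]}.png",im)
import pickle;pickle.dump((s,m),open(f"pics/{sys.argv[1]}.pkl","wb"))
print(s["tool_pos"],Ro.from_rotvec(s["tcp_rot"]).as_matrix().round(3).tolist())
E
python3 m2.py w1
```

```text
time: 2.1
tool_pos: [0.4574, -0.0756, 0.381]
tcp_rot: [-0.532, -3.096, -0.0]
wrist_force: [0.7, -0.1, 0.7]
width: 1.0
grip_force: 0.0
time: 2.77
tool_pos: [0.5151, -0.2489, 0.38]
tcp_rot: [-1.087, -2.945, -0.001]
wrist_force: [0.6, 0.7, 0.6]
width: 0.991
grip_force: 0.0
time: 3.43
tool_pos: [0.519, -0.2499, 0.3497]
tcp_rot: [2.075, 2.339, 0.006]
wrist_force: [0.7, -0.9, 2.2]
width: 0.992
grip_force: 0.0
time: 3.68
tool_pos: [0.5129, -0.2467, 0.2975]
tcp_rot: [-2.077, -2.345, 0.003]
wrist_force: [0.6, -0.0, 0.5]
width: 0.999
grip_force: 0.0
[ 0.51293349 -0.24666459  0.29748421] [[-0.121, 0.993, -0.008], [0.993, 0.121, 0.004], [0.005, -0.007, -1.0]]
```

View pics/w1.png

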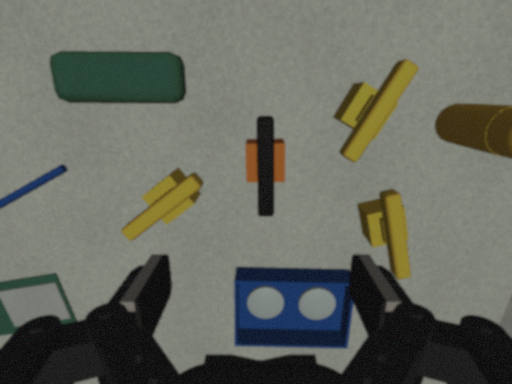

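The wrist view shows the black bar at (265,165) nearly vertical in the image over its orange hub. Yellow look-alikes are at (380,110), (397,235) and (160,205). Next I measure the bar on the plane z=84 mm.

Run:
```python
from h import *
import pickle
s,m=pickle.load(open("pics/w1.pkl","rb"));im=cv2.imread("pics/w1.png")
V=cv2.cvtColor(im,cv2.COLOR_BGR2HSV)
k=np.zeros(V.shape[:2],np.uint8);k[105:225,245:290]=(V[105:225,245:290,2]<50)
p=np.argwhere(k)[:,::-1].astype(np.float32);r=cv2.minAreaRect(p);b=cv2.boxPoints(r)
q=np.array([ray(m,x,.084) for x in b]);print(r,q.mean(0),[np.linalg.norm(q[1]-q[0]),np.linalg.norm(q[2]-q[1])])
e=max([q[1]-q[0],q[2]-q[1]],key=np.linalg.norm);print("yaw",np.degrees(np.arctan2(e[1],e[0])))
k2=np.zeros_like(k);k2[130:190,235:295]=((V[...,0]<15)&(V[...,1]>120))[130:190,235:295]
p2=np.argwhere(k2)[:,::-1].astype(np.float32);r2=cv2.minAreaRect(p2);q2=np.array([ray(m,x,.047) for x in cv2.boxPoints(r2)]);print("hub",r2,q2.mean(0),[np.linalg.norm(q2[1]-q2[0]),np.linalg.norm(q2[2]-q2[1])])
R=Ro.from_rotvec(s["tcp_rot"]).as_matrix()
print("tool delta cm (bar)",100*R.T@(q.mean(0)-s["tool_pos"]),"psi",np.degrees(np.arctan2(R[1,1],R[0,1])))
```

```text
((265.0, 165.5), (97.0, 16.0), 90.0) [ 0.51671336 -0.24819733  0.084     ] [np.float64(0.017725165178609444), np.float64(0.11519391205055725)]
yaw -82.3418847091622
hub ((265.0, 160.5), (41.0, 38.0), 90.0) [ 0.5169387  -0.24762337  0.047     ] [np.float64(0.04751014794518647), np.float64(0.05309860957302034)]
tool delta cm (bar) [-0.30483469  0.50897871 21.34407291] psi 6.933853896235024
```

```bash
python3 -m crank '[[[-0.3,0.5,3.5,0,0,-0.013],[0,0,3.5,0,0,0],[0,0,3.5,0,0,0],[0,0,3.5,0,0,0],[0,0,2,0,0,0],[0,0,0,0,0,0],[0,0,0,0,0,0]]]'
python3 - <<'E'
from h import *
s=read_state();R=Ro.from_rotvec(s["tcp_rot"]).as_matrix();print(s["tool_pos"],R.round(3).tolist())
print(100*R.T@(np.array([.5168,-.2480,.052])-s["tool_pos"]))
E
```

```text
time: 4.32
tool_pos: [0.5225, -0.2513, 0.1436]
tcp_rot: [2.066, 2.363, 0.001]
wrist_force: [0.4, 0.3, 0.9]
width: 0.993
grip_force: 0.0
[ 0.52246788 -0.25129577  0.14364686] [[-0.134, 0.991, 0.002], [0.991, 0.134, -0.001], [-0.002, 0.002, -1.0]]
[ 0.41702139 -0.53779794  9.16287062]
```

```bash
python3 -m crank '[[[0.4,-0.5,3,0,0,0],[0,0,0,0,0,0],[0,0,0,0,0,0],[0,0,0,0,0,0]]]'
cat > bar.py <<'E'
import sys
from h import *
s=read_state();m=camera_model("wrist");im=read_camera("wrist");cv2.imwrite(f"pics/{sys.argv[1]}.png",im)
H=cv2.cvtColor(im,cv2.COLOR_BGR2HSV);c=proj(m,[.5168,-.248,.084]);
u0,v0=(c-[35,110]).astype(int);u0=max(u0,0);v0=max(v0,0);u1,v1=(c+[35,110]).astype(int)
k=np.zeros(H.shape[:2],np.uint8);k[v0:v1,u0:u1]=H[v0:v1,u0:u1,2]<50
n,l,st,ce=cv2.connectedComponentsWithStats(k);i=1+np.argmax(st[1:,4]);print(c,st[i])
r=cv2.minAreaRect(np.argwhere(l==i)[:,::-1].astype(np.float32));q=np.array([ray(m,x,.084) for x in cv2.boxPoints(r)])
e=max([q[1]-q[0],q[2]-q[1]],key=np.linalg.norm)
R=Ro.from_rotvec(s["tcp_rot"]).as_matrix();P=q.mean(0)
print(r,P,[np.linalg.norm(q[1]-q[0]),np.linalg.norm(q[2]-q[1])],"yaw",np.degrees(np.arctan2(e[1],e[0])),s["tool_pos"],100*R.T@(P-[0,0,.032]-s["tool_pos"]))
E
python3 bar.py w2
```

```text
time: 4.65
tool_pos: [0.5172, -0.2481, 0.1144]
tcp_rot: [2.065, 2.362, 0.002]
wrist_force: [-0.7, -0.2, 0.4]
width: 0.994
grip_force: 0.0
[260.41359237 232.0049212 ] [ 244  133   34  180 5363]
((260.5, 222.5), (179.0, 33.0), 90.0) [ 0.5167875  -0.24750074  0.084     ] [np.float64(0.018030608873914687), np.float64(0.11769818186042752)] yaw -81.34806967263445 [ 0.51717648 -0.24810804  0.11442953] [ 0.08160878 -0.0526713   6.24261373]
```

```bash
python3 -m crank '[[[0.1,0,3,0,0,0],[0,0,2.2,0,0,0],[0,0,1,0,0,0],[0,0,0,0,0,0],[0,0,0,0,0,0],[0,0,0,0,0,0]]]'
python3 -m crank '[[[0,0,0,0,0,0],[0,0,0,0,0,0],[0,0,0,0,0,0],[0,0,0,0,0,0],[0,0,0,0,0,0],[0,0,0,0,0,0],[0,0,0,0,0,0],[0,0,0,0,0,0]]]' 1.0 70
python3 - <<'E'
from h import *
s=read_state();print(s["tool_pos"],Ro.from_rotvec(s["tcp_rot"]).as_matrix().round(3).tolist(),s["q"])
E
```

```text
time: 5.2
tool_pos: [0.5165, -0.2468, 0.0511]
tcp_rot: [2.066, 2.363, 0.001]
wrist_force: [-0.2, 0.7, 0.9]
width: 0.998
grip_force: 0.0
time: 5.87
tool_pos: [0.515, -0.246, 0.0492]
tcp_rot: [-2.068, -2.365, 0.0]
wrist_force: [0.5, 0.2, -0.5]
width: 0.221
grip_force: 70.8
[ 0.51500069 -0.24597153  0.04923846] [[-0.134, 0.991, -0.0], [0.991, 0.134, 0.0], [0.0, -0.0, -1.0]] [-4.89230593e-01  2.48726468e-01  1.98847624e+00  1.90148535e-05
  9.04539691e-01 -6.23257543e-01]
```

Bar gripped (about 19 mm). I lift, and travel to a vantage point short of the shaft.

```bash
python3 -m crank '[[[0,0,-2,0,0,0],[0,0,-4,0,0,0],[0,0,-4,0,0,0],[0,0,-4,0,0,0],[0,0,-4,0,0,0],[0,0,-4,0,0,0],[0,0,-1,0,0,0],[3,0.6,0,0,0,0]]]'
python3 -m crank '[[[4,0.9,0,0,0,0],[4,0.9,0,0,0,0],[4,0.9,0,0,0,0],[4,0.9,0,0,0,0],[4,0.9,0,0,0,0],[1,0.4,0,0,0,-0.094],[0,0,0,0,0,-0.094],[0,0,0,0,0,0]]]'
python3 -m crank '[[[0,0,0,0,0,0],[0,0,0,0,0,0],[0,0,0,0,0,0],[0,0,0,0,0,0]]]'
python3 m2.py w3
python3 -c "
from h import *
cv2.imwrite('pics/s3.png',read_camera('scene'));cv2.imwrite('pics/t3.png',read_camera('top'))"
```

```text
time: 6.53
tool_pos: [0.5193, -0.2203, 0.2846]
tcp_rot: [2.065, 2.353, 0.0]
wrist_force: [0.7, 0.4, -1.7]
width: 0.226
grip_force: 70.5
time: 7.2
tool_pos: [0.5368, 0.0006, 0.2779]
tcp_rot: [-1.829, -2.552, 0.002]
wrist_force: [0.4, -0.7, -1.7]
width: 0.224
grip_force: 70.4
time: 7.53
tool_pos: [0.5374, -0.0016, 0.279]
tcp_rot: [-1.839, -2.546, 0.0]
wrist_force: [0.7, -0.5, -1.9]
width: 0.222
grip_force: 70.4
[ 0.53737121 -0.00155888  0.27904973] [[-0.314, 0.949, -0.0], [0.949, 0.314, -0.0], [0.0, -0.0, -1.0]]
```

View pics/w3.png

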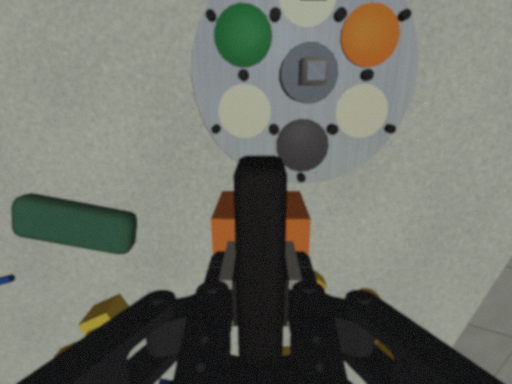

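The wrist view shows the boss at about (309,72), the shaft tip at (314,70), the lenses all in place, and the held bar's far end at about (262,158) with the hub edges visible. Next I measure the shaft centre and yaw, and the handle's offset in the hand.

```bash
cat > m3.py <<'E'
from h import *
import pickle,sys
n=sys.argv[1]
s,m=pickle.load(open(f"pics/{n}.pkl","rb"));im=cv2.imread(f"pics/{n}.png");H=cv2.cvtColor(im,cv2.COLOR_BGR2HSV);h,S,v=[H[...,i].astype(int) for i in range(3)]
R=Ro.from_rotvec(s["tcp_rot"]).as_matrix();tp=s["tool_pos"]
L={}
def big(k,box):
    q=np.zeros(k.shape,np.uint8);x0,y0,x1,y1=box;q[y0:y1,x0:x1]=k[y0:y1,x0:x1];c,l,st,_=cv2.connectedComponentsWithStats(q);i=1+np.argmax(st[1:,4]);return np.argwhere(l==i)[:,::-1].astype(np.float32)
for nm,k,b in(("amber",(h<18)&(S>150),(335,0,405,75)),("green",(h>40)&(h<90)&(S>100),(205,0,276,73)),("grey",v<70,(277,118,329,173))):
    p=big(k,b);e=cv2.fitEllipse(cv2.convexHull(p.astype(np.int32)));L[nm]=ray(m,e[0],.067)[:2];print(nm,e)
C=sum(L.values())/3;print("C lens",C,[np.linalg.norm(L[k]-C).round(4) for k in L],[np.degrees(np.arctan2(*(L[k]-C)[::-1])).round(1) for k in L])
g=cv2.cvtColor(im,cv2.COLOR_BGR2GRAY)
p=big((v<125)&(S<70),(275,38,345,108));e=cv2.fitEllipse(cv2.convexHull(p.astype(np.int32)));print("boss",e,ray(m,e[0],.1))
cv2.imwrite("pics/c3.png",np.hstack([cv2.resize(im[35:110,270:350],(400,375),interpolation=2),cv2.resize(im[150:260,205:317],(382,375),interpolation=2)]))
print("C lens px at .139/.1",proj(m,[*C,.139]),proj(m,[*C,.1]))
# handle in hand: tool-frame offset
for row in(175,200,220):
    r=np.where(v[row,225:300]<50)[0]+225;a,b=[R.T@(ray(m,(u,row),tp[2]+.0348)-tp) for u in(r[0]-.5,r[-1]+.5)];print(row,r[0],r[-1],a.round(4),b.round(4))
col=np.where(v[140:200,260]<50)[0]+140;print("end row",col[0],(R.T@(ray(m,(260,col[0]),tp[2]+.0348)-tp)).round(4))
E
python3 m3.py w3
```

```text
amber ((369.995361328125, 34.29472351074219), (55.30272674560547, 64.58126068115234), 29.56279945373535)
green ((242.56544494628906, 34.45719909667969), (55.875003814697266, 62.47462463378906), 175.40753173828125)
grey ((299.4143371582031, 147.1649932861328), (47.76188278198242, 58.52052688598633), 45.9516487121582)
C lens [0.54989218 0.10621926] [np.float64(0.0763), np.float64(0.0748), np.float64(0.0769)] [np.float64(48.6), np.float64(167.4), np.float64(-72.9)]
boss ((308.077392578125, 72.7795181274414), (58.383731842041016, 63.52474594116211), 32.69915771484375) [0.54957137 0.10621583 0.1       ]
C lens px at .139/.1 [315.19637734  70.19017517] [308.3912093   72.88850519]
175 235 299 [ 0.0529 -0.0097 -0.0348] [ 0.0529  0.0134 -0.0348]
200 234 285 [ 0.0435 -0.0103 -0.0348] [ 0.0435  0.0087 -0.0348]
220 236 284 [ 0.0356 -0.0098 -0.0348] [ 0.0356  0.0085 -0.0348]
end row 157 [ 0.0594 -0.0006 -0.0348]
```

View pics/c3.png

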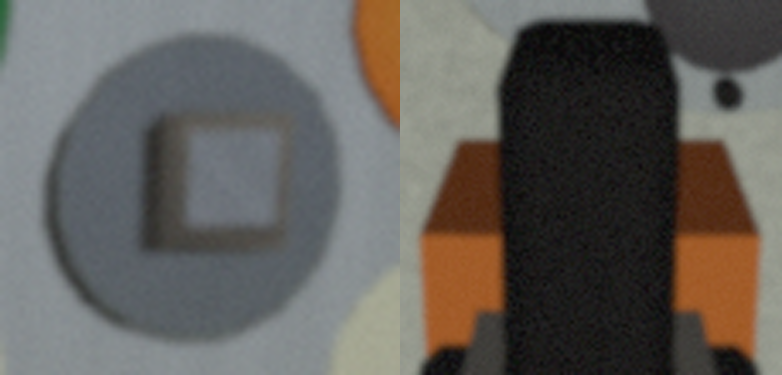

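The crop shows the shaft square aligned with the image axes, which means with the tool, to about 1°. The hub's front face edges are at rows of about 192 (bottom) and 219 (top). I use these edges for the in-hand offset.

```bash
cat > m4.py <<'E'
from h import *
import pickle
s,m=pickle.load(open("pics/w3.pkl","rb"));im=cv2.imread("pics/w3.png");H=cv2.cvtColor(im,cv2.COLOR_BGR2HSV)
k=((H[...,0]<18)&(H[...,1]>130));
R=Ro.from_rotvec(s["tcp_rot"]).as_matrix();tp=s["tool_pos"]
f=lambda u,v,dz:(R.T@(ray(m,(u,v),tp[2]+dz)-tp))[:2].round(4)
for c in(225,230,292,297):
    r=np.where(k[180:250,c])[0]+180;V=H[r[0]:240,c,2].astype(int);e=r[0]+np.argmax(np.diff(cv2.GaussianBlur(V.astype(np.float32)[:,None],(1,3),0)[:,0]))+.5
    print(c,"bottom row",r[0],f(c,r[0]-.5,-.049),"top row",e,f(c,e,-.002))
for row in(222,228,234):
    x=np.where(k[row,195:325])[0]+195;print(row,x[0],x[-1],f(x[0]-.5,row,-.002),f(x[-1]+.5,row,-.002))
C=np.array([.5497,.1062,0]);print("C in tool cm",100*(R.T@(C-tp)))
# shaft edges top face z=.139 estimated corners from crop (5x)
P=[ray(m,(270+u/5,35+v/5),.139)[:2] for u,v in((187,127),(276,126),(277,222),(187,222))];print(np.mean(P,0),[np.degrees(np.arctan2(*(P[i]-P[j])[::-1])).round(1) for i,j in((0,3),(1,2),(1,0),(2,3))])
E
python3 m4.py
```

```text
225 bottom row 192 [ 0.0202 -0.0231] top row 218.5 [ 0.021  -0.0181]
230 bottom row 192 [ 0.0202 -0.0199] top row 218.5 [ 0.021  -0.0156]
292 bottom row 192 [0.0202 0.0199] top row 218.5 [0.021  0.0153]
297 bottom row 192 [0.0202 0.0231] top row 218.5 [0.021  0.0178]
222 212 309 [ 0.0191 -0.025 ] [0.0191 0.0242]
228 212 309 [ 0.0158 -0.0251] [0.0158 0.0243]
234 212 308 [ 0.0125 -0.0253] [0.0125 0.024 ]
C in tool cm [ 9.84024367  4.5663097  27.90422357]
[0.55073952 0.10670997] [np.float64(111.0), np.float64(112.7), np.float64(18.9), np.float64(18.3)]
```

```bash
python3 -m crank '[[[3.5,1.6,0,0,0,0],[3.5,1.6,0,0,0,0],[3.3,1.4,0,0,0,0],[0,0,3,0,0,0],[0,0,3,0,0,0],[0,0,1.5,0,0,0],[0,0,0,0,0,0],[0,0,0,0,0,0]]]'
python3 - <<'E'
from h import *
cv2.imwrite("pics/s4.png",read_camera("scene"));cv2.imwrite("pics/t4.png",read_camera("top"))
s=read_state();print(s["tool_pos"],s["tcp_rot"],s["wrist_force"])
a=cv2.imread("pics/s4.png")[105:225,280:440];b=cv2.imread("pics/t4.png")[130:250,90:250]
f=lambda i:cv2.resize(i,(400,300),interpolation=2)
cv2.imwrite("pics/c4.png",np.vstack([f(a),f(b)]))
E
```

```text
time: 8.35
tool_pos: [0.5478, 0.1113, 0.2034]
tcp_rot: [-1.836, -2.547, 0.003]
wrist_force: [-0.1, -0.8, -1.2]
width: 0.223
grip_force: 70.4
[0.54973664 0.11133409 0.20603432] [1.83631087 2.54663559 0.0030605 ] [-0.49504254  0.41629451 -1.88083817]
```

View pics/c4.png

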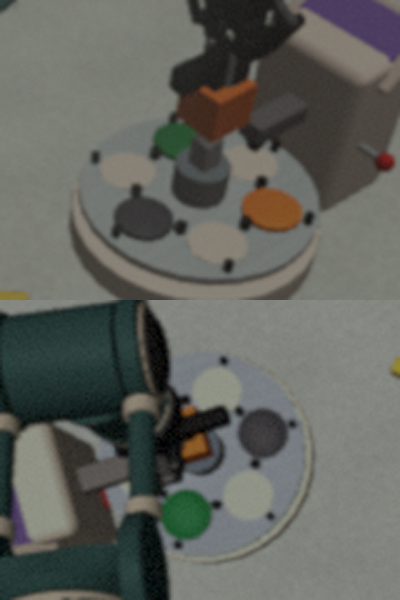

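The crop shows the hub hanging just above the shaft tip, with the shaft at crop (205,150) and the hub's front lower corner at (205,138). I check the hub corners numerically against the predictions, and the shaft too.

```bash
cat > m5.py <<'E'
from h import *
m=camera_model("scene");im=cv2.imread("pics/s4.png");H=cv2.cvtColor(im,cv2.COLOR_BGR2HSV)
s=read_state();R=Ro.from_rotvec(s["tcp_rot"]).as_matrix();tp=s["tool_pos"]
k=np.zeros(H.shape[:2],np.uint8);k[130:165,345:388]=((H[...,0]<18)&(H[...,1]>110))[130:165,345:388]
p=np.argwhere(k)[:,::-1];print("orange box",p.min(0),p.max(0),"leftmost",p[p[:,0]==p[:,0].min()].mean(0),"right",p[p[:,0]==p[:,0].max()].mean(0),"lowest",p[p[:,1]==p[:,1].max()].mean(0))
for dx in(-.007,-.0045,-.002,0.0):
  print(dx,[(proj(m,tp+R@np.array([dx+a,b,z]))).round(1).tolist() for a,b,z in((.025,.025,.049),(.025,-.025,.049),(-.025,-.025,.049),(-.025,.025,.049))])
# boss & shaft in initial image
im0=cv2.imread("pics/scene0.png");g=cv2.cvtColor(im0,cv2.COLOR_BGR2HSV)
for z in(.1,.139):print(z,proj(m,[.5497,.1062,z]),proj(m,[.5488,.1035,z]))
for r in range(158,172,2):print(r,g[r,348:376,2].tolist())
E
python3 m5.py
```

```text
orange box [351 136] [382 160] leftmost [351.  150.5] right [382.  139.5] lowest [364.5 160. ]
-0.007 [[379.2, 154.1], [364.3, 143.7], [349.5, 151.1], [364.2, 161.9]]
-0.0045 [[379.9, 153.7], [365.1, 143.3], [350.2, 150.7], [365.0, 161.5]]
-0.002 [[380.7, 153.3], [365.8, 143.0], [351.0, 150.3], [365.7, 161.1]]
0.0 [[381.3, 153.0], [366.4, 142.7], [351.6, 150.0], [366.3, 160.8]]
0.1 [360.82702415 169.62597412] [359.68532047 169.60740156]
0.139 [363.23077832 157.61440391] [362.0609994  157.59620625]
158 [77, 78, 79, 79, 77, 77, 76, 78, 80, 76, 72, 73, 82, 89, 95, 98, 96, 96, 98, 104, 111, 116, 117, 116, 114, 114, 109, 89]
160 [77, 79, 78, 79, 77, 78, 79, 79, 71, 62, 65, 67, 72, 73, 80, 84, 86, 84, 82, 84, 89, 100, 112, 115, 115, 115, 115, 115]
162 [79, 79, 79, 77, 77, 80, 78, 77, 68, 53, 52, 57, 63, 70, 74, 75, 80, 78, 75, 67, 69, 94, 110, 116, 116, 115, 115, 115]
164 [78, 79, 80, 79, 81, 80, 80, 77, 62, 50, 51, 51, 52, 55, 64, 69, 66, 62, 58, 59, 74, 103, 115, 121, 123, 126, 128, 130]
166 [75, 80, 80, 81, 81, 82, 79, 71, 58, 54, 50, 53, 51, 51, 53, 56, 59, 59, 60, 60, 76, 104, 121, 129, 131, 131, 131, 131]
168 [68, 66, 69, 79, 81, 83, 81, 63, 54, 51, 52, 53, 51, 52, 58, 57, 62, 57, 60, 62, 72, 82, 94, 115, 129, 130, 130, 130]
170 [111, 96, 78, 79, 81, 81, 81, 75, 65, 56, 50, 52, 50, 55, 57, 59, 61, 60, 60, 64, 74, 80, 82, 93, 116, 129, 131, 129]
```

```bash
python3 -m crank '[[[-0.1,0,1,0,0,0],[0,0,1,0,0,0],[0,0,0.5,0,0,0],[0,0,0.3,0,0,0],[0,0,0,0,0,0],[0,0,0,0,0,0]]]'
python3 -m crank '[[[0,0,0.3,0,0,0],[0,0,0.3,0,0,0],[0,0,0.2,0,0,0],[0,0,0,0,0,0],[0,0,0,0,0,0]]]'
```

```text
time: 8.95
tool_pos: [0.5486, 0.1104, 0.1759]
tcp_rot: [-1.836, -2.548, 0.001]
wrist_force: [0.4, -0.5, -1.1]
width: 0.223
grip_force: 70.5
time: 9.37
tool_pos: [0.5487, 0.1105, 0.1681]
tcp_rot: [-1.836, -2.549, 0.0]
wrist_force: [0.4, 0.4, -0.9]
width: 0.224
grip_force: 70.5
```

```bash
python3 -m crank '[[[0,0,0.5,0,0,0],[0,0,0.5,0,0,0],[0,0,0.4,0,0,0],[0,0,0.2,0,0,0],[0,0,0,0,0,0],[0,0,0,0,0,0]]]'
python3 -m crank '[[[0,0,0.1,0,0,0],[0,0,0.1,0,0,0],[0,0,0.1,0,0,0],[0,0,0.1,0,0,0],[0,0,0,0,0,0],[0,0,0,0,0,0]]]'
```

```text
time: 9.87
tool_pos: [0.5486, 0.1105, 0.152]
tcp_rot: [-1.836, -2.548, 0.001]
wrist_force: [0.1, -0.1, -2.6]
width: 0.226
grip_force: 70.5
time: 10.37
tool_pos: [0.5491, 0.1106, 0.1492]
tcp_rot: [1.836, 2.548, 0.001]
wrist_force: [-1.1, -0.5, 4.6]
width: 0.226
grip_force: 71.2
```

```bash
python3 -m crank '[[[0,0,0.1,0,0,0],[0,0,0.1,0,0,0],[0,0,0,0,0,0],[0,0,0,0,0,0]]]'
python3 - <<'E'
from h import *
s=read_state();print(s["tool_pos"],s["wrist_force"],s["torque"])
im=read_camera("scene");cv2.imwrite("pics/s5.png",im)
cv2.imwrite("pics/c5.png",cv2.resize(im[105:225,280:440],(800,600),interpolation=2))
E
```

```text
time: 10.7
tool_pos: [0.5493, 0.1106, 0.1491]
tcp_rot: [1.836, 2.548, 0.001]
wrist_force: [-5.2, -0.7, 14.4]
width: 0.226
grip_force: 72.8
[0.54928454 0.11060895 0.14909486] [-5.22534665 -0.74095507 14.36460762] [-0.25427125  1.47126198 -0.01298427]
```

View pics/c5.png

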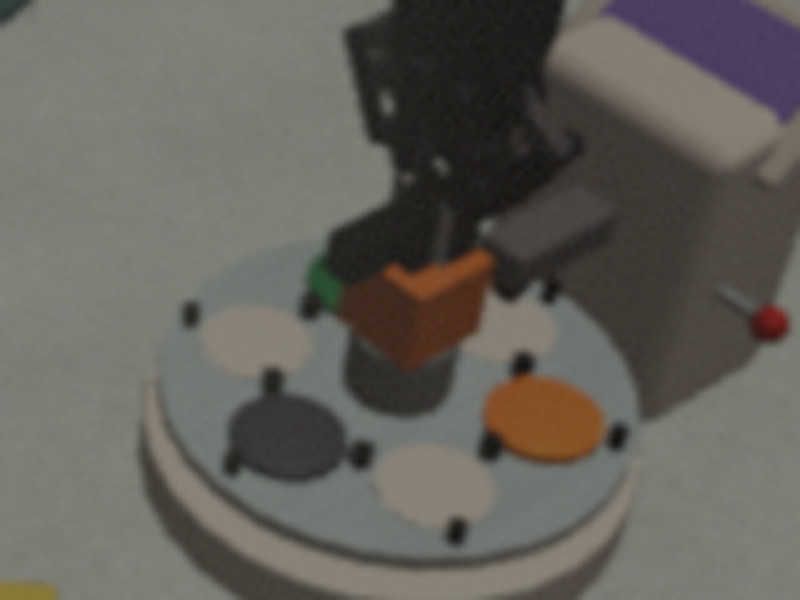

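The hub sits on the boss at crop (405,360), and the tool stops at z=0.149 with force building, so the handle is seated. I relax the push and turn +60° about the shaft axis.

```bash
python3 -m crank '[[[0,0,-0.2,0,0,0],[0,-0.02,0,0,0,-0.05],[0,-0.03,0,0,0,-0.06],[0,-0.03,0,0,0,-0.06],[0,-0.03,0,0,0,-0.06],[0,-0.03,0,0,0,-0.06],[0,-0.03,0,0,0,-0.06],[0,0,0,0,0,0]]]'
python3 -c "
from h import *
s=read_state();print(s['tool_pos'],s['wrist_force'],s['torque'])"
```

```text
time: 11.42
tool_pos: [0.5483, 0.1096, 0.1492]
tcp_rot: [1.362, 2.829, 0.001]
wrist_force: [1.2, -1.4, 5.1]
width: 0.22
grip_force: 71.4
[0.54828719 0.10955198 0.14918333] [ 1.23304618 -1.41207428  5.08183038] [-0.31912966  0.13011505 -0.25299691]
```

```bash
python3 -m crank '[[[0,-0.03,0,0,0,-0.06],[0,-0.03,0,0,0,-0.06],[0,-0.03,0,0,0,-0.06],[0,-0.03,0,0,0,-0.06],[0,-0.03,0,0,0,-0.06],[0,-0.03,0,0,0,-0.06],[0,-0.03,0,0,0,-0.06],[0,0,0,0,0,0]]]'
python3 -m crank '[[[0,-0.03,0,0,0,-0.06],[0,-0.03,0,0,0,-0.06],[0,-0.03,0,0,0,-0.06],[0,-0.03,0,0,0,-0.06],[0,-0.02,0,0,0,-0.04],[0,0,0,0,0,0],[0,0,0,0,0,0],[0,0,0,0,0,0]]]'
cat > am.py <<'E'
from h import *
import sys
s=read_state();print(s['tool_pos'],s['wrist_force'],s['torque'])
R=Ro.from_rotvec(s["tcp_rot"]).as_matrix();print("psi",np.degrees(np.arctan2(R[1,1],R[0,1])))
im=read_camera("scene");cv2.imwrite(f"pics/{sys.argv[1]}.png",im);m=camera_model("scene")
H=cv2.cvtColor(im,cv2.COLOR_BGR2HSV);h,S,v=[H[...,i].astype(int) for i in range(3)]
C=np.array([.5492,.105]);
for n,a in(("amber",108.5),("green",228.5),("grey",-11.5)):
    X=[*(C+.075*np.array([np.cos(np.radians(a)),np.sin(np.radians(a))])),.067];u=proj(m,X)
    x,y=u.astype(int);k=np.zeros(h.shape,np.uint8);w=slice(y-18,y+19),slice(x-24,x+25)
    mk={"amber":(h<18)&(S>150),"green":(h>40)&(h<90)&(S>100),"grey":(v<72)&(S<60)}[n];k[w]=mk[w]
    c,l,st,ce=cv2.connectedComponentsWithStats(k)
    if c<2: print(n,"none",u);continue
    i=1+np.argmax(st[1:,4]);e=cv2.fitEllipse(cv2.convexHull(np.argwhere(l==i)[:,::-1].astype(np.int32)));P=ray(m,e[0],.067)[:2];d=P-C
    print(n,"exp",u.round(1),"got",np.round(e[0],1),st[i],"r",np.linalg.norm(d).round(4),"ang",np.degrees(np.arctan2(d[1],d[0])).round(1))
E
python3 am.py s6
```

```text
time: 12.08
tool_pos: [0.5472, 0.1077, 0.1492]
tcp_rot: [0.744, 3.049, -0.0]
wrist_force: [1.4, -3.1, 4.7]
width: 0.227
grip_force: 71.3
time: 12.75
tool_pos: [0.5468, 0.1065, 0.1491]
tcp_rot: [0.315, 3.123, -0.0]
wrist_force: [2.7, -3.3, 5.3]
width: 0.225
grip_force: 71.5
[0.54682558 0.1064889  0.14914899] [ 2.72073593 -3.26477982  5.25646406] [-0.78961706 -0.55020289  0.02950184]
psi 78.47505068410315
amber exp [379.1 168.1] got [365.4 164.5] [355 151  37  27 420] r 0.0645 ang 137.7
green exp [330.3 171.3] got [332. 171.] [322 165  20  13 211] r 0.0716 ang -133.9
grey exp [366.1 200. ] got [362.7 192.4] [349 192  30  22 391] r 0.0483 ang -13.0
```

```bash
python3 -m crank '[[[0,0,0,0,0,0],[0,0,0,0,0,0],[0,0,0,0,0,0],[0,0,0,0,0,0],[0,0,0,0,0,0]]]' 5
python3 -m crank '[[[0,0,-1,0,0,0],[0,0,-2,0,0,0],[0,0,-4,0,0,0],[0,0,-4,0,0,0],[0,0,-4,0,0,0],[-4,0,0,0,0,0],[-4,0,0,0,0,0],[0,0,0,0,0,0]]]'
python3 -m crank '[[[-4,0,0,0,0,0],[-4,0,0,0,0,0],[0,0,0,0,0,0],[0,0,0,0,0,0]]]'
python3 am.py s7
python3 - <<'E'
from h import *
im=cv2.imread("pics/s7.png");w=read_camera("wrist")
cv2.imwrite("pics/c7.png",np.hstack([cv2.resize(im[105:225,280:440],(400,300),interpolation=2),cv2.resize(w,(400,300))]))
E
```

```text
time: 13.22
tool_pos: [0.5447, 0.107, 0.1476]
tcp_rot: [-0.312, -3.124, 0.0]
wrist_force: [1.4, -0.3, -0.2]
width: 0.587
grip_force: 0.0
time: 13.88
tool_pos: [0.6295, 0.0898, 0.2985]
tcp_rot: [0.314, 3.122, -0.001]
wrist_force: [0.7, -0.1, -0.7]
width: 0.588
grip_force: 0.0
time: 14.22
tool_pos: [0.7031, 0.0747, 0.2958]
tcp_rot: [-0.313, -3.122, 0.001]
wrist_force: [-0.8, -0.3, -1.4]
width: 0.585
grip_force: 0.0
[0.70308684 0.07465098 0.29579099] [-0.78782241 -0.29936277 -1.43782508] [-0.04474592  0.054653   -0.02035352]
psi 78.53553108570851
amber exp [379.1 168.1] got [370.8 163.6] [355 151  36  26 356] r 0.0751 ang 128.4
green exp [330.3 171.3] got [331.4 172. ] [321 166  21  13 212] r 0.0715 ang -130.2
grey exp [366.1 200. ] got [363.8 192.2] [350 192  30  22 397] r 0.0477 ang -9.5
```

View pics/c7.png

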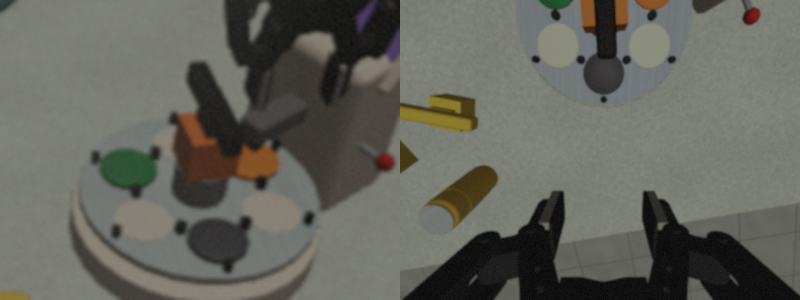

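Amber lies under the nose at crop (258,162). Green (331,172) and grey (367,201) fall within about 1 px of where the +1.047 detent puts them. The handle stands upright on the boss and the gripper is clear, so I hand in.

```bash
python3 -m crank '[[[0,0,0,0,0,0],[0,0,0,0,0,0],[0,0,0,0,0,0],[0,0,0,0,0,0]]]'
python3 -c "
from workcell import *
print(finish_job())"
```

```text
time: 14.65
tool_pos: [0.7018, 0.0756, 0.2994]
tcp_rot: [0.311, 3.125, 0.0]
wrist_force: [0.3, 0.3, -0.4]
width: 0.586
grip_force: 0.0
the job is handed in; nothing more can be done
None
```

I fitted the handle onto the shaft, turned the turntable +1.047 rad so the amber lens lies under the nose, let go with the gripper clear, and handed the job in at about 14.7 s; no verdict came back.

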